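Bleed the filtration station and take the disc filter off its port

ROBOT

A 7-joint arm with a two-finger parallel gripper is mounted at the origin on a cart in front of the work surface, level with it; the furniture and walls round the work are solid. World frame = base frame: x ahead of the robot, y to its left, z up, the work surface at z = 0. Lengths are in m, angles in rad, forces in N, time in s.
With the tool pointing down it reaches from about 0.35 to 0.9 m from the base axis. Payload 7.2 kg.
Tool frame: the origin (TCP) lies midway between the tips of the shut fingers; the grasp point (between the pads) lies 19 mm behind it; z points along the fingers, y is the line along which they close (so a half turn about z gives the same grasp; the last joint's range is limited). The gripper opens to 85 mm and grips with 20 to 120 N. Pads are 22 mm wide; open, the fingers measure 114 mm over their backs; the gripper's body (76 mm by 85 mm) begins 54 mm behind the grasp point. The pads swing forward as they close: fully open they stand 13 mm farther back than shut.
Start: joints at [-1.407, 0.411, -0.013, 1.596, 0.006, 1.134, -0.082], TCP at [0.144, 0.608, 0.194] pointing down, gripper open.
Joint ranges: [-2.95, 2.95], [-0.29, 1.99], [-1.47, 1.44], [0.14, 2.54], [-1.03, 4.17], [0.13, 1.85], [-2.86, 2.86]. Speed limits (rad/s): [2.39, 2.39, 3.01, 3.01, 3.14, 3.14, 3.14].

INTERFACE

Orientations are given as a unit quaternion [w, x, y, z].
In Python, from cell import read_state, capture, get_calibration, close_job, recognise gives the robot as it stands.
- The arm moves only by the tool servo_tool, never from a script. Its argument "commands" is one flat list of numbers, 6 for each row, row after row: the shift along the tool's x, y, z in cm, then the turn, a rotation vector about the tool's x, y, z in rad. A call has exactly 10 rows; each row shifts and turns the commanded pose from where the row before left it, along the tool's axes as they then stand; what a row does not reach is not made up. A row lasts 1/8 s, in which the tool goes at most 62.5 mm and 10.7 degrees, less where a joint would pass 70% of its speed; a pose out of reach is approached as far as the arm can. A call with a gripper value outside its range is refused whole. "jaw" is the opening, from 0 (shut) to 1 (fully open), set as the call begins (left out, the last holds). The fingers move at their own pace and stop on an object; "force" is the grip in N (left out, the last holds). Time passes only in rows, so rows that do not move let the fingers close, or fill a call up. It gives the time, the measured TCP pose, the force, the opening and the grip force at its end, in the units of the state.
- read_state(): the state, without advancing time (a new reading comes with each control period).
- capture(name): name is "scene" or "top"; returns (picture, depth): 420x560x3 uint8, blue, green, red; 420x560 float32, m along the optical axis (not along the pixel's ray), 0 where there is no reading.
- get_calibration(name): a dict with "mtx" (3x3 intrinsics, pixels), "xyz" and "attitude" of the camera in the world. Camera axes: x right, y up, looking along -z (the intrinsics and any distortion apply to the point x, -y, -z); pixel columns grow to the right and rows downward; lengths in m; the calibration is good to about 2 mm. A picture is of the moment at which its call begins. get_calibration takes no time and is no camera call.
- close_job(): hands the job in; it is judged then, once.
Trained networks look in the newest picture that a camera, given by its name, has taken for a name from the list of things; names that differ only in an ending like _2 or _b are one class to them, and where a whole thing is asked for, a point or a joint stands for the part that bears it (a point fixed in the world has none). Each returns a list of dicts, best first, with "score" (0 to 1); they miss things now and then, are a little off and sometimes report something else, mostly with a low value. They report only what shows in the picture. A call takes as long as a camera call. They do not tell look-alikes from the thing itself.
- recognise(camera, name): "rect" ([centre column, centre row, width, height] in pixels, round what is visible of it).
The state is a dict: "time_s": time; "joint_pos": joint angles; "joint_velocities": joint speeds; "joint_efforts": joint torques, N m; "eef_pos": TCP position; "eef_rot": TCP orientation; "wrist_force": force on the tool from outside, world axes, zero at the start; "moment": the same for the moment, N m; "width": finger opening in m; "finger_force": force on a finger pad.
Only numpy, scipy, OpenCV 4.12 (cv2) and the standard library are available. Lean on these libraries where they do the work, as an engineer would, in place of code of your own. Each camera call takes 0.05 s, during which the arm holds its last target. There are 200 camera calls.

TASK

Take the used disc filter off the filtration station: first turn the bleed knob until the gauge needle points at zero, because a filter must never be unlatched while the line is under vacuum. Then squeeze the disc filter's spring latch fully in towards its thumb rest while it still sits on its port, and lift it upright off the ball nose. Finish holding it in the gripper, upright and still, about 10 cm above its port, with the gauge still at zero and the slim filter left alone in its place.

Things in the scene. Friction and masses are not known exactly. Their poses are not given: they have to be found in the camera images.
- station: White bench-top filtration station, fixed, 140 mm deep (x) by 300 long (y). Origin: centre of its underside on the table; -x side faces the robot, z up. Aluminium deck at z 50 mm with two ports; a raised housing (85 mm high, y 52 to 148) at the +y end has the knob on top and the gauge in front, nothing on the station but the two filters is higher than 128 mm.
- port_a (a point): Seat of the port at the station's far -y end: top of a steel flange 35 mm across, 70 mm above the table. On it a neck 10 mm across, then a ball nose 20 mm across with a flat shoulder below, top 29 mm above the seat. Either filter may sit here.
- port_b (a point): Seat of the other, like port, 90 mm beside the first, between it and the raised housing. Either filter may sit here.
- knob_grip (a point): Centre of the grip bar of the black bleed knob, 115 mm above the table: grip here. The bar is 42 mm long, 14 thick and 34 tall (94 to 128 mm above the table) and turns about the vertical over a collar 68 mm across whose top is 89 mm above the table. The point turns with the knob: x along the bar, z up.
- bleed_knob (a joint): Angle of the bleed knob, rad, positive clockwise seen from above, range -2 to 2; 0 with the bar along the station's x. Starts at -1.25 to -0.6, stays where it is left, resists with about 0.04 N m. Clockwise brings the gauge up from vacuum to zero and, if turned on, into pressure.
- gauge_face (a point): Centre of the gauge's white dial, 55 mm across, tilted 45 degrees to face the robot and up; z out of the dial, x up the dial to the zero mark, which is the longest and widest tick. Smaller ticks every 0.25 rad on either side: vacuum to the left (anticlockwise), pressure to the right.
- gauge_needle (a joint): Angle of the gauge's black needle (21 mm long), rad: 0 at the zero mark, positive clockwise seen from the front (pressure), negative for vacuum. It turns one for one with the bleed knob and equals its angle.
- disc_filter_mid (a point): Place to grip the loose disc filter: on its vertical axis, 28 mm above its foot (98 mm above the table when seated). Wide flat white disc (40 mm across) on top with a short pipe, 60 mm tall in all, 0.12 to 0.18 kg. z up; x is the way the latch slides, within 0.35 rad of the station's x (it can swivel on its port). Unless the latch is drawn in 5 mm or more it lifts only 1.5 mm.
- disc_filter_tab (a point): Middle of the outer face of the disc filter's steel latch tab, 32 mm from the axis on the -x side at rest, 20 mm wide, from 6 to 40 mm above the filter's foot. It moves with the latch. The fingers go down beside the disc and squeeze this tab and the thumb rest together along x.
- disc_filter_rest (a point): Middle of the outer face of the disc filter's fixed grey thumb rest, 24 mm from the axis on the +x side, 20 mm wide, from 13 to 40 mm above the foot. Over tab and rest: 56 mm with the latch at rest, 48 mm squeezed.
- disc_filter_latch (a joint): Travel of the disc filter's latch, m: 0 at rest (locked), 0.008 fully in (towards the thumb rest, +x). Its spring pushes back with 5 N at rest and 10 N fully in; a grip of 20 to 30 N draws it fully in and carries the filter. Let go, it springs back.
- slim_filter_mid (a point): On the vertical axis of the slim filter, 28 mm above its foot. Same holder and latch as the disc filter's, but with a slim upright white cylinder (19 mm across) on top in place of the disc, 70 mm tall in all. To be left alone on its port.
Not all that is in view belongs to the job. What is shaped like the part that bears disc_filter_mid but pink is not meant. What is shaped like the part that bears slim_filter_mid but orange is not meant.

How it is judged:
By the outcome, as a careful person would: the job done as asked, in the order asked, and still so for the second after the job is handed in, while the arm keeps its last pose, push and grip.
It also fails if it takes over 45 s, if anything falls off the work surface, if the arm or the gripper's body presses on something with over 40 N, if the wrist force passes 120 N, or if a joint passes its speed limit or range.

## Working session

There is one attempt and no reset: what is moved stays moved. The work goes in short steps, Python scripts to look and compute and a tool call to move; the robot and the scene stay as the last step left them, time stands still between calls to the robot, and variables do not carry over. Pictures are saved under pics/ and viewed, at most 10 in all, crops included, and the job is handed in when it is done.

Besides the shell and the picture viewer there is one more tool, called after "Request:" by a JSON object that holds its "fn" and its "kwargs". servo_tool: Moves the arm, as the interface text tells. Its arguments: {"type":"object","properties":{"commands":{"type":"array","items":{"type":"number"}},"jaw":{"type":"number"},"force":{"type":"number"}},"required":["commands"]}

```bash
ls; mkdir -p pics; cat > h.py <<'E'
import numpy as np, cv2
from scipy.spatial.transform import Rotation as R
from cell import *
def rot(q): return R.from_quat([q[1],q[2],q[3],q[0]])
def cam(n):
    c=get_calibration(n); a=np.array(c['attitude'],float)
    Rm=rot(a).as_matrix() if a.size==4 else a.reshape(3,3)
    return np.array(c['mtx']),np.array(c['xyz']),Rm
def px2w(n,u,v,d):
    K,p,Rm=cam(n); u,v,d=map(np.asarray,(u,v,d))
    c=np.stack([(u-K[0,2])/K[0,0]*d,-(v-K[1,2])/K[1,1]*d,-d],-1)
    return c@Rm.T+p
def w2px(n,P):
    K,p,Rm=cam(n); c=(np.asarray(P)-p)@Rm
    return np.stack([K[0,2]-K[0,0]*c[...,0]/c[...,2],K[1,2]+K[1,1]*c[...,1]/c[...,2]],-1)
E
python3 - <<'E'
from h import *
s=read_state(); print({k:np.round(v,3) for k,v in s.items()})
im=[]
for n in('scene','top'):
    p,d=capture(n); im.append(p); np.save(f'{n}.npy',d); cv2.imwrite(f'{n}.png',p)
    print(get_calibration(n))
    for t in('station','knob_grip','gauge_face','disc_filter_mid','slim_filter_mid','disc_filter_tab'):
        print(n,t,[(np.round(r['rect']).tolist(),round(r['score'],2)) for r in recognise(n,t)][:4])
cv2.imwrite('pics/scene0.png',im[0]);cv2.imwrite('pics/top0.png',im[1])
E
```

```text
pics
{'time_s': np.float64(0.0), 'joint_pos': array([-1.407,  0.412, -0.013,  1.597,  0.006,  1.134, -0.082]), 'joint_velocities': array([-0.001, -0.001, -0.   ,  0.001,  0.001,  0.001, -0.   ]), 'joint_efforts': array([-0.0000e+00, -6.0061e+01,  6.8200e-01, -2.9941e+01,  1.4000e-02,
        1.1000e-02,  0.0000e+00]), 'eef_pos': array([0.143, 0.608, 0.193]), 'eef_rot': array([-0.   ,  0.116,  0.993, -0.001]), 'wrist_force': array([ 0.314, -0.252,  0.702]), 'moment': array([-0.024, -0.037,  0.023]), 'finger_force': np.float64(0.0), 'width': np.float64(0.085)}
{'mtx': array([[406.51505746,   0.        , 276.68672908],
       [  0.        , 406.51505746, 207.42032586],
       [  0.        ,   0.        ,   1.        ]]), 'xyz': array([-0.02316655,  0.38712693,  0.64437953]), 'attitude': array([-0.45593983, -0.21467767,  0.36523175,  0.78271204])}
scene station [([302.0, 211.0, 127.0, 91.0], 0.86)]
scene knob_grip [([264.0, 191.0, 23.0, 20.0], 0.68), ([338.0, 173.0, 15.0, 13.0], 0.23)]
scene gauge_face [([287.0, 222.0, 32.0, 23.0], 0.58), ([302.0, 210.0, 128.0, 90.0], 0.39)]
scene disc_f
[... 364 characters left out ...]
.32607954,   0.        , 274.95909079],
       [  0.        , 420.32607954, 205.0985953 ],
       [  0.        ,   0.        ,   1.        ]]), 'xyz': array([0.42141947, 0.08234972, 0.92117098]), 'attitude': array([-0.70466458, -0.0481372 ,  0.0397021 ,  0.70679161])}
top station [([334.0, 175.0, 155.0, 104.0], 0.66)]
top knob_grip [([286.0, 171.0, 21.0, 20.0], 0.78)]
top gauge_face [([294.0, 206.0, 37.0, 32.0], 0.75)]
top disc_filter_mid [([288.0, 258.0, 25.0, 22.0], 0.88), ([389.0, 156.0, 26.0, 30.0], 0.79)]
top slim_filter_mid [([222.0, 158.0, 16.0, 31.0], 0.81), ([217.0, 207.0, 29.0, 19.0], 0.53)]
top disc_filter_tab [([281.0, 250.0, 8.0, 13.0], 0.61), ([386.0, 165.0, 17.0, 10.0], 0.46)]
```

View pics/scene0.png

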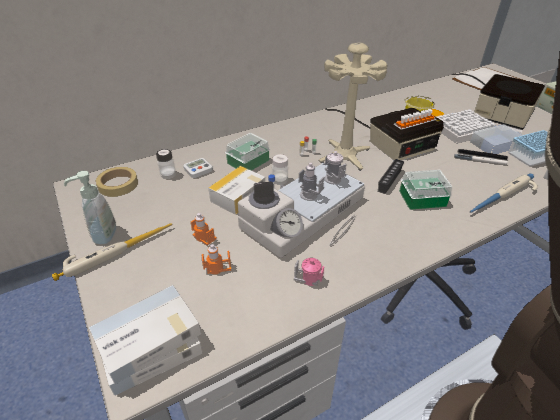

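View pics/top0.png

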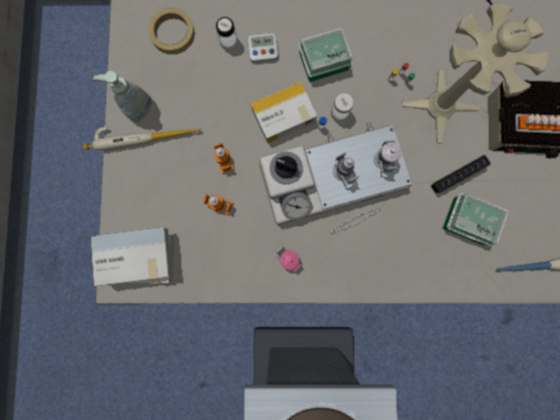

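In the top view: disc shapes at (389,156), grey/white and seated on the station's end port, and at (289,260), pink and loose on the table. The first fits the task. The slim shapes are at (345,167), white on the station, and at (222,158) and (217,207), both orange decoys. I'll confirm with one crop and measure.

```bash
cat > m.py <<'E'
from h import *
d=np.load('top.npy'); p=cv2.imread('top.png')
vv,uu=np.mgrid[0:420,0:560]; W=px2w('top',uu,vv,d); z=W[...,2]
roi=(uu>250)&(uu<420)&(vv>115)&(vv<235)&(d>0)
for lo,hi,nm in((.044,.056,'deck'),(.078,.087,'house'),(-.01,.01,'table')):
    m=(z>lo)&(z<hi)&roi
    if nm=='table': print('table z',np.median(z[m]));continue
    n,l,st,c=cv2.connectedComponentsWithStats(m.astype(np.uint8)); k=1+np.argmax(st[1:,4])
    P=W[l==k]; r=cv2.minAreaRect((P[:,:2]*1000).astype(np.float32)); print(nm,len(P),'z',np.median(P[:,2]),r, np.round(cv2.boxPoints(r)).tolist())
for nm,(u,v) in dict(disc=(389,154),slim=(345,165),knob=(286,168)).items():
    m=(abs(uu-u)<18)&(abs(vv-v)<18)&(z>.092)&roi; P=W[m]; print(nm,m.sum(),'top',P[:,2].max())
    for lo,hi in((.092,.1),(.1,.113),(.113,.122),(.122,.135),(.135,.15)):
        q=P[(P[:,2]>lo)&(P[:,2]<hi)]
        if len(q)>3: print('  ',lo,len(q),np.round(q[:,:2].mean(0),4),cv2.minAreaRect((q[:,:2]*1000).astype(np.float32)))
a=cv2.resize(p[120:230,255:415],None,fx=3.5,fy=3.5,interpolation=cv2.INTER_CUBIC)
s=cv2.imread('scene.png'); b=cv2.resize(s[145:255,230:370],None,fx=2.9,fy=2.9,interpolation=cv2.INTER_CUBIC)
o=np.zeros((385,800,3),np.uint8);o=np.zeros((600,800,3),np.uint8)
a=cv2.resize(p[120:230,255:415],(800//2,275)); 
a=cv2.resize(p[125:230,255:415],(457,300),interpolation=cv2.INTER_CUBIC);b=cv2.resize(s[145:255,230:370],(382,300),interpolation=cv2.INTER_CUBIC)
o[:300,:457]=a;o[300:,:382]=b; g=cv2.resize(p[190:223,275:312],(343,300),interpolation=cv2.INTER_CUBIC);o[:300,457:]=g
g=cv2.resize(s[200:245,270:315],(300,300),interpolation=cv2.INTER_CUBIC);o[300:,400:700]=g
cv2.imwrite('pics/crop1.png',o)
E
python3 m.py
```

```text
deck 5193 z 0.049580204094276326 ((597.036376953125, -33.92137145996094), (137.75413513183594, 296.961669921875), 16.413400650024414) [[489.0, 89.0], [573.0, -196.0], [705.0, -157.0], [621.0, 128.0]]
house 1239 z 0.08417935045852354 ((585.24658203125, 66.63842010498047), (110.19525909423828, 95.8474349975586), 15.538957595825195) [[519.0, 98.0], [545.0, 6.0], [651.0, 35.0], [625.0, 128.0]]
table z -0.00021429091523234023
disc 402 top 0.13069401553442828
   0.092 25 [ 0.6145 -0.1281] ((619.28271484375, -126.92762756347656), (57.68532943725586, 16.384010314941406), 17.54524803161621)
   0.1 74 [ 0.6174 -0.1308] ((622.2273559570312, -129.19993591308594), (57.365203857421875, 28.322101593017578), 2.357741117477417)
   0.113 278 [ 0.6252 -0.1336] ((626.0270385742188, -134.48606872558594), (38.247684478759766, 36.823673248291016), 73.97028350830078)
   0.122 25 [ 0.626  -0.1333] ((627.7032470703125, -131.78968811035156), (13.142106056213379, 15.745877265930176), 37.29716110229492)
slim 284 top 0.14248534261506451
   0.092 29 [ 0.5939 -0.0431] ((594.6453247070312, -45.877349853515625), (53.
[... 425 characters left out ...]
621), 19.6878662109375)
   0.135 14 [ 0.6014 -0.048 ] ((601.8427734375, -48.147682189941406), (5.836009979248047, 5.906093597412109), 2.7208480834960938)
knob 406 top 0.13126600899423113
   0.092 189 [0.5965 0.072 ] ((599.2708740234375, 70.5472640991211), (41.58443069458008, 48.591983795166016), 53.248897552490234)
   0.1 47 [0.596  0.0712] ((602.1172485351562, 71.17625427246094), (40.64504623413086, 33.482486724853516), 78.96408081054688)
   0.113 21 [0.5951 0.0714] ((595.0767211914062, 70.60566711425781), (39.359901428222656, 8.665129661560059), 83.52751159667969)
   0.122 149 [0.6012 0.0715] ((602.090576171875, 71.26737976074219), (41.69637680053711, 14.172904968261719), 70.5329818725586)
```

View pics/crop1.png

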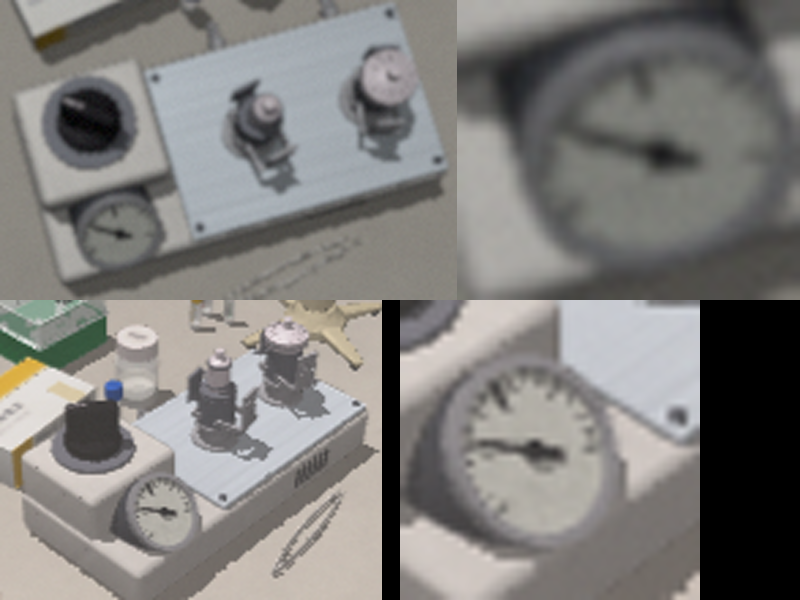

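The crop confirms it. The disc filter is on the end port at crop (384,75) and the slim one is next to it at (262,105). The gauge needle is well left of the zero mark, and the knob bar is about 54° anticlockwise of station x, so roughly -0.95 rad. Next I'll measure the latch direction and start moving.

```bash
cat > l.py <<'E'
from h import *
vv,uu=np.mgrid[0:420,0:560]
Q={n:px2w(n,uu,vv,np.load(n+'.npy')).reshape(-1,3) for n in('top','scene')}
for n,P in Q.items():
    c=np.array([.626,-.134])
    D=P[(P[:,2]>.1135)&(P[:,2]<.122)&(np.hypot(*(P[:,:2]-c).T)<.035)]
    (cx,cy),r=cv2.minEnclosingCircle((D[:,:2]*1000).astype(np.float32)); print(n,'disc',len(D),cx,cy,r, D[:,:2].mean(0))
    c=np.array([cx,cy])/1000 if n=='top' else c
    k=(P[:,2]>.085)&(P[:,2]<.1125)&(np.hypot(*(P[:,:2]-c).T)<.045)&(np.hypot(*(P[:,:2]-c).T)>.0215)
    q=P[k]; e=(q[:,:2]-c)@np.array([[np.cos(.28),-np.sin(.28)],[np.sin(.28),np.cos(.28)]])
    for a,b,zz in sorted(zip(np.round(e[:,0]*1000),np.round(e[:,1]*1000),np.round(q[:,2]*1000))): print((a,b,zz),end=' ')
    print()
E
python3 l.py
```

```text
top disc 275 626.6937866210938 -133.92750549316406 19.88666343688965 [ 0.62526362 -0.13357182]
(np.float64(-34.0), np.float64(-0.0), np.float64(95.0)) (np.float64(-33.0), np.float64(-0.0), np.float64(103.0)) (np.float64(-33.0), np.float64(-0.0), np.float64(110.0)) (np.float64(-33.0), np.float64(2.0), np.float64(96.0)) (np.float64(-33.0), np.float64(3.0), np.float64(94.0)) (np.float64(-33.0), np.float64(3.0), np.float64(106.0)) (np.float64(-33.0), np.float64(4.0), np.float64(105.0)) (np.float64(-32.0), np.float64(1.0), np.float64(109.0)) (np.float64(-32.0), np.float64(3.0), np.float64(109.0)) (np.float64(-32.0), np.float64(6.0), np.float64(97.0)) (np.float64(-32.0), np.float64(7.0), np.float64(107.0)) (np.float64(-32.0), np.float64(8.0), np.float64(96.0)) (np.float64(-31.0), np.float64(-2.0), np.float64(108.0)) (np.float64(-31.0), np.float64(1.0), np.float64(110.0)) (np.float64(-31.0), np.float64(5.0), np.float64(109.0)) (np.float64(-31.0), np.float64(8.0), np.float64(105.0)) (np.float64(-31.0), np.float64(8.0), np.float64(112.0)) (np.float64(-31.0), np.float64(9.0), np.float64(87.0))
[... 6154 characters left out ...]
22.0), np.float64(-1.0), np.float64(90.0)) (np.float64(22.0), np.float64(1.0), np.float64(102.0)) (np.float64(22.0), np.float64(1.0), np.float64(111.0)) (np.float64(23.0), np.float64(-2.0), np.float64(94.0)) (np.float64(23.0), np.float64(-1.0), np.float64(107.0)) (np.float64(23.0), np.float64(1.0), np.float64(90.0)) (np.float64(23.0), np.float64(2.0), np.float64(94.0)) (np.float64(23.0), np.float64(2.0), np.float64(96.0)) (np.float64(24.0), np.float64(-2.0), np.float64(97.0)) (np.float64(24.0), np.float64(-1.0), np.float64(86.0)) (np.float64(24.0), np.float64(1.0), np.float64(101.0)) (np.float64(25.0), np.float64(-1.0), np.float64(97.0)) (np.float64(25.0), np.float64(0.0), np.float64(103.0))
```

Request:
{"fn": "servo_tool", "kwargs": {"commands": [-4.7,-3.4,-0.6,0,0,0,-4.7,-3.4,-0.6,0,0,0,-4.7,-3.4,-0.6,0,0,0,-4.7,-3.4,-0.6,0,0,0,-4.7,-3.4,-0.6,0,0,0,-4.7,-3.4,-0.6,0,0,0,-4.7,-3.4,-0.6,0,0,0,-4.7,-3.4,-0.6,0,0,0,-4.7,-3.4,-0.6,0,0,0,-4.7,-3.4,-0.6,0,0,0], "jaw": 1, "force": 30}}

```text
time_s: 1.95
eef_pos: [0.524, 0.168, 0.2543]
eef_rot: [0.0, 0.115, 0.993, 0.0]
wrist_force: [0.5, 0.7, 1.1]
width: 0.0857
finger_force: 0.0
```

Request:
{"fn": "servo_tool", "kwargs": {"commands": [-3.3,-2.55,0,0,0,0.18,-3.2,-1.7,0,0,0,0.18,-3.0,-1.0,0,0,0,0.18,0,0,0.5,0,0,0.18,0,0,0.5,0,0,0.18,0,0,0.5,0,0,0.18,0,0,0.5,0,0,0.18,0,0,0.5,0,0,0.18,0,0,0.5,0,0,0.18,0,0,0.5,0,0,0.06]}}

```text
time_s: 3.2
eef_pos: [0.591, 0.0838, 0.2185]
eef_rot: [0.0, 0.818, 0.576, 0.0]
wrist_force: [0.9, 0.1, -0.3]
width: 0.0854
finger_force: 0.0
```

Request:
{"fn": "servo_tool", "kwargs": {"commands": [-0.4,0.7,0,0,0,0,-0.4,0.7,0,0,0,0,0,0,2,0,0,0,0,0,2,0,0,0,0,0,2,0,0,0,0,0,2,0,0,0,0,0,2,0,0,0,0,0,1.5,0,0,0,0,0,0.5,0,0,0,0,0,0,0,0,0]}}

```text
time_s: 4.45
eef_pos: [0.6018, 0.0711, 0.0988]
eef_rot: [0.0, 0.817, 0.577, 0.0]
wrist_force: [0.4, 0.0, 1.2]
width: 0.0855
finger_force: 0.0
```

Request:
{"fn": "servo_tool", "kwargs": {"commands": [0,0,0,0,0,0,0,0,0,0,0,0,0,0,0,0,0,0,0,0,0,0,0,0,0,0,0,0,0,0,0,0,0,0,0,0,0,0,0,0,0,0,0,0,0,0,0,0,0,0,0,0,0,0,0,0,0,0,0,0], "jaw": 0, "force": 30}}

```text
time_s: 5.7
eef_pos: [0.6015, 0.0714, 0.0987]
eef_rot: [-0.0, 0.817, 0.577, -0.0]
wrist_force: [-0.3, 0.2, -0.1]
width: 0.0003
finger_force: 0.0
```

```bash
python3 - <<'E'
from h import *
p,d=capture('top'); s,e=capture('scene'); cv2.imwrite('top.png',p);cv2.imwrite('scene.png',s);np.save('top.npy',d);np.save('scene.npy',e)
a=cv2.resize(p[115:235,220:380],(800,600),interpolation=cv2.INTER_CUBIC)[:, :]
o=np.hstack([cv2.resize(p[125:235,230:340],(400,400),interpolation=cv2.INTER_CUBIC),cv2.resize(s[130:250,220:340],(400,400),interpolation=cv2.INTER_CUBIC)])
cv2.imwrite('pics/c2.png',o); print(read_state()['width'])
E
```

```text
0.00014489730667502533
```

View pics/c2.png

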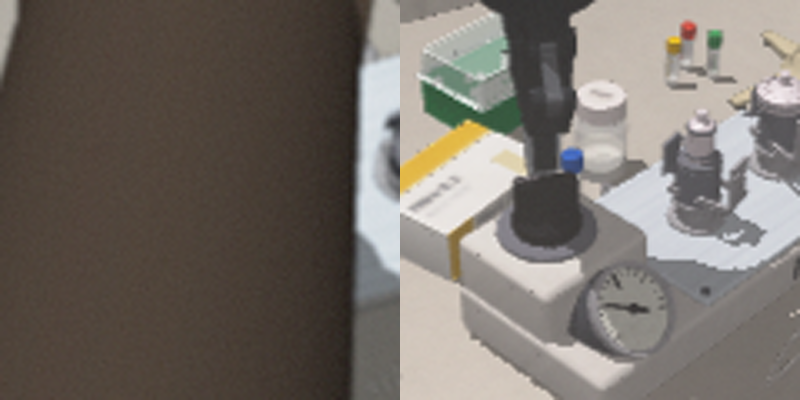

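```bash
python3 - <<'E'
from h import *
vv,uu=np.mgrid[0:420,0:560]
e=np.load('scene.npy'); W=px2w('scene',uu,vv,e)
print(w2px('scene',[[.6015,.0714,.0987],[.602,.071,.128],[.602,.071,.2],[.602,.071,.094]]))
for r in range(150,208,3):
    c=[(u,)+tuple(np.round(W[r,u]*1000).astype(int).tolist()) for u in range(248,284,5)]
    print(r,c)
E
```

```text
[[262.52855269 193.97995925]
 [262.2366562  182.97721282]
 [261.31799755 154.27710177]
 [262.63734559 195.4952795 ]]
150 [(248, 834, -7, 61), (253, 614, 84, 208), (258, 577, 91, 230), (263, 560, 88, 238), (268, 566, 75, 231), (273, 890, -114, -2), (278, 881, -126, -1), (283, 872, -138, 0)]
153 [(248, 827, -3, 57), (253, 611, 85, 203), (258, 582, 88, 219), (263, 556, 91, 235), (268, 588, 63, 208), (273, 874, -105, -1), (278, 866, -117, 0), (283, 861, -132, -2)]
156 [(248, 829, -3, 46), (253, 827, -17, 43), (258, 593, 83, 205), (263, 553, 93, 230), (268, 549, 84, 229), (273, 862, -99, -3), (278, 752, -53, 73), (283, 750, -67, 70)]
159 [(248, -23, 387, 644), (253, 829, -18, 31), (258, 589, 85, 201), (263, 548, 95, 227), (268, 543, 87, 227), (273, 746, -35, 73), (278, 742, -47, 71), (283, 736, -58, 71)]
162 [(248, 827, -1, 28), (253, 831, -18, 20), (258, 572, 94, 206), (263, 546, 96, 222), (268, 543, 88, 221), (273, 746, -35, 64), (278, 731, -41, 71), (283, 727, -53, 69)]
165 [(248, 826, 0, 19), (253, 829, -17, 12), (258, 574, 93, 198), (263, 558, 90, 206), (268, 553, 82, 206), (273, 746
[... 1713 characters left out ...]
8, 594, 37, 88), (283, 595, 23, 81)]
198 [(248, 622, 97, 84), (253, 610, 91, 89), (258, 596, 86, 97), (263, 590, 77, 98), (268, 585, 67, 97), (273, 585, 54, 92), (278, 584, 43, 89), (283, 583, 31, 84)]
201 [(248, 612, 103, 84), (253, 601, 95, 89), (258, 588, 89, 95), (263, 583, 80, 96), (268, 579, 70, 95), (273, 581, 57, 88), (278, 578, 46, 86), (283, 573, 36, 85)]
204 [(248, 603, 107, 83), (253, 596, 98, 85), (258, 589, 90, 87), (263, 582, 81, 88), (268, 576, 72, 89), (273, 571, 62, 88), (278, 571, 50, 84), (283, 564, 41, 85)]
207 [(248, 594, 111, 84), (253, 590, 101, 83), (258, 581, 94, 86), (263, 575, 85, 87), (268, 570, 75, 86), (273, 568, 64, 83), (278, 563, 54, 82), (283, 558, 45, 82)]
```

```bash
python3 - <<'E'
from h import *
s=cv2.imread('scene.png'); g=np.clip(s.astype(float)**.6*9,0,255).astype(np.uint8)
cv2.imwrite('pics/c3.png',cv2.resize(g[120:215,225:325],(632,600),interpolation=cv2.INTER_NEAREST))
E
```

```text
(no output)
```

View pics/c3.png

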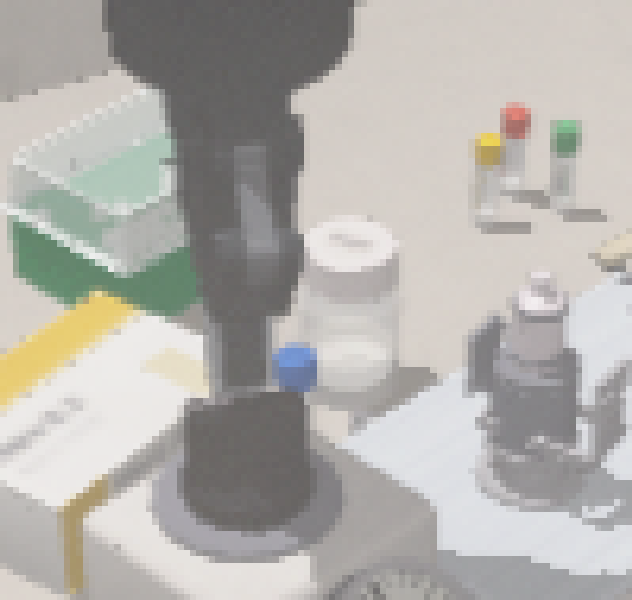

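The closed fingers appear inside the bar outline (crop (245,390)), but the opening reads 0. I'll try a small turn to see whether the knob follows.

Request:
{"fn": "servo_tool", "kwargs": {"commands": [0,0,0,0,0,0.05,0,0,0,0,0,0.05,0,0,0,0,0,0.05,0,0,0,0,0,0.05,0,0,0,0,0,0,0,0,0,0,0,0,0,0,0,0,0,0,0,0,0,0,0,0,0,0,0,0,0,0,0,0,0,0,0,0]}}

```text
time_s: 7.05
eef_pos: [0.6015, 0.0714, 0.0987]
eef_rot: [-0.0, 0.87, 0.492, 0.0]
wrist_force: [-0.5, 0.1, -0.3]
width: 0.0002
finger_force: 0.0
```

```bash
cat > g.py <<'E'
from h import *
import sys
s,e=capture('scene'); cv2.imwrite('scene.png',s);np.save('scene.npy',e)
st=read_state(); print(np.round(st['moment'],3),np.round(st['wrist_force'],2),st['width'],st['finger_force'],np.round(st['joint_pos'],2))
# gauge: dial plane fit from depth around the face
psi=.28; 
u0,v0=287,222
vv,uu=np.mgrid[0:420,0:560]; W=px2w('scene',uu,vv,e)
m=(abs(uu-u0)<9)&(abs(vv-v0)<8); c=np.median(W[m],0)
X=np.array([np.cos(psi),np.sin(psi),1])/np.sqrt(2); N=np.array([-np.cos(psi),-np.sin(psi),1])/np.sqrt(2); Rt=np.cross(X,N)
if len(sys.argv)>2: c=np.array([float(x) for x in sys.argv[1:4]])
print('centre',np.round(c,4))
S=300; a=(np.arange(S)-S/2)/S*.064
gx,gy=np.meshgrid(a,-a); P=c+gx[...,None]*Rt+gy[...,None]*X
px=w2px('scene',P).astype(np.float32)
img=cv2.remap(s,px[...,0],px[...,1],cv2.INTER_CUBIC); cv2.imwrite('gauge.png',img)
E
python3 g.py; cp gauge.png pics/g1.png
```

```text
[ 0.022 -0.006  0.027] [ 0.55 -0.4   0.99] -0.00018103979728808977 0.0 [-0.66  0.54  0.66  1.78 -0.4   0.96 -0.39]
centre [0.5267 0.053  0.0664]
```

View pics/g1.png

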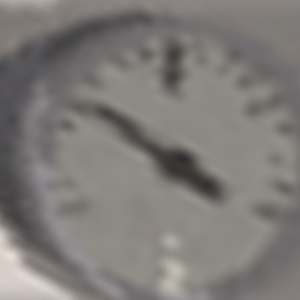

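Request:
{"fn": "servo_tool", "kwargs": {"commands": [0,0,-2,0,0,-0.05,0,0,-2,0,0,-0.05,0,0,-1,0,0,-0.05,0,0,0,0,0,-0.05,0,0,0,0,0,0,0,0,0,0,0,0,0,0,0,0,0,0,0,0,0,0,0,0,0,0,0,0,0,0,0,0,0,0,0,0]}}

```text
time_s: 8.35
eef_pos: [0.6015, 0.0713, 0.1486]
eef_rot: [0.0, 0.817, 0.577, -0.0]
wrist_force: [-0.5, -0.9, -0.2]
width: -0.0
finger_force: 0.0
```

```bash
python3 g.py; python3 - <<'E'
from h import *
s=cv2.imread('scene.png'); g=np.clip(s.astype(float)**.6*9,0,255).astype(np.uint8)
st=read_state(); print(st['eef_pos'],w2px('scene',st['eef_pos']))
cv2.imwrite('pics/c4.png',np.hstack([cv2.resize(g[115:215,215:315],(500,500),interpolation=cv2.INTER_NEAREST),cv2.copyMakeBorder(cv2.imread('gauge.png'),0,200,0,0,0)]))
e=np.load('scene.npy');vv,uu=np.mgrid[0:420,0:560]; W=px2w('scene',uu,vv,e)
for u in (258,261,264,267): print(u,[tuple(np.round(W[r,u]*1000).astype(int).tolist()) for r in range(156,190,2)])
E
```

```text
[-0.031  0.006 -0.031] [-0.22  0.21 -0.09] -0.00028678529500268603 0.0 [-0.66  0.47  0.64  1.73 -0.32  1.04 -0.25]
centre [0.527  0.0524 0.0663]
[0.60150927 0.07139665 0.14862688] [261.92599913 175.24363266]
258 [(601, 79, 199), (597, 81, 197), (599, 81, 191), (601, 80, 185), (835, -35, 6), (836, -36, -2), (825, -30, 0), (817, -26, -1), (810, -22, -2), (742, 11, 45), (738, 14, 42), (729, 18, 43), (720, 23, 44), (712, 27, 44), (605, 80, 126), (599, 83, 126), (599, 83, 121)]
261 [(588, 79, 206), (592, 77, 199), (591, 78, 195), (598, 74, 185), (842, -48, -2), (832, -43, -2), (825, -39, -3), (818, -36, -4), (805, -29, -1), (797, -25, -1), (733, 8, 43), (723, 13, 44), (719, 15, 42), (610, 70, 125), (603, 74, 126), (598, 76, 124), (596, 77, 121)]
264 [(589, 72, 204), (589, 72, 198), (589, 72, 194), (843, -59, 0), (833, -53, 1), (823, -48, 2), (818, -45, -1), (810, -41, -1), (801, -36, -1), (791, -31, 0), (784, -27, -1), (722, 5, 42), (724, 4, 34), (603, 66, 128), (598, 69, 127), (597, 69, 123), (595, 71, 119)]
267 [(591, 64, 200), (592, 63, 194), (592, 63, 189), (840, -67, 0), (830, -61, 0), (823, -57, -1), (814, -52, -1), (807, -49, -2), (796, -43, -1), (789, -39, -2), (780, -34, -1), (772, -30, -1), (764, -26, -1), (601, 60, 127), (594, 64, 128), (594, 64, 123), (593, 65, 118)]
```

View pics/c4.png

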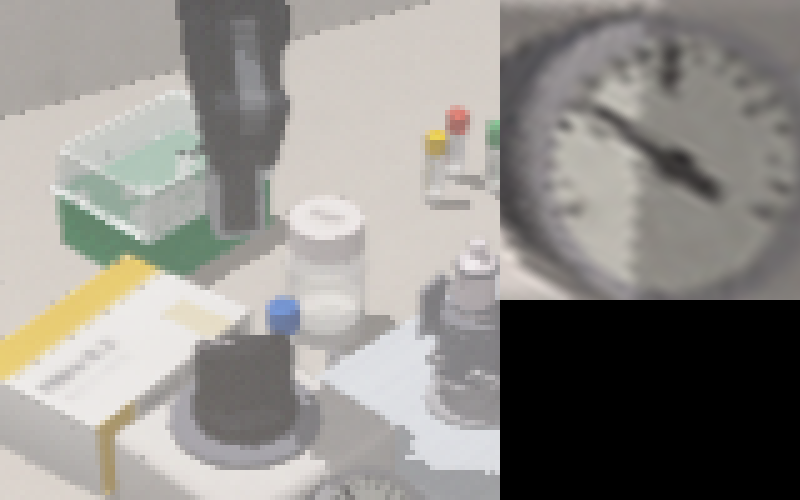

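The tips really end at about z 0.183 while the reported TCP z is 0.149 (crop (238,235)). The fingers closed above the bar, because the true tips sit about 34 mm higher than reported. The knob hasn't moved, so I'll reopen and go 8.2 cm lower.

Request:
{"fn": "servo_tool", "kwargs": {"commands": [0,0,0,0,0,0,0,0,0,0,0,0,0,0,0,0,0,0,0,0,0.7,0,0,0,0,0,1.5,0,0,0,0,0,1.5,0,0,0,0,0,1.5,0,0,0,0,0,1.5,0,0,0,0,0,1,0,0,0,0,0,0.5,0,0,0], "jaw": 1}}

```text
time_s: 9.65
eef_pos: [0.6013, 0.0713, 0.0659]
eef_rot: [-0.0, 0.817, 0.577, -0.0]
wrist_force: [-0.1, 0.1, 0.3]
width: 0.0855
finger_force: 0.0
```

Request:
{"fn": "servo_tool", "kwargs": {"commands": [0,0,0,0,0,0,0,0,0,0,0,0,0,0,0,0,0,0,0,0,0,0,0,0,0,0,0,0,0,0,0,0,0,0,0,0,0,0,0,0,0,0,0,0,0,0,0,0,0,0,0,0,0,0,0,0,0,0,0,0], "jaw": 0, "force": 30}}

```text
time_s: 10.9
eef_pos: [0.6026, 0.0713, 0.0672]
eef_rot: [0.001, 0.817, 0.577, 0.001]
wrist_force: [4.7, -0.9, 3.4]
width: 0.0136
finger_force: 36.5
```

Gripped at 13.6 mm wide. Now turn clockwise.

Request:
{"fn": "servo_tool", "kwargs": {"commands": [0,0,0,0,0,0.12,0,0,0,0,0,0.12,0,0,0,0,0,0.12,0,0,0,0,0,0.12,0,0,0,0,0,0.12,0,0,0,0,0,0.12,0,0,0,0,0,0.12,0,0,0,0,0,0.09,0,0,0,0,0,0,0,0,0,0,0,0]}}

```text
time_s: 12.15
eef_pos: [0.6037, 0.0702, 0.0673]
eef_rot: [0.001, 0.989, 0.149, 0.002]
wrist_force: [8.6, -4.5, 0.2]
width: 0.0133
finger_force: 36.0
```

```bash
cat >> g.py <<'E'
# polar analysis: dial centre refined by hub position (cx,cy px in rectified image)
def dark(img,cx,cy,r0,r1):
    g=cv2.GaussianBlur(cv2.cvtColor(img,cv2.COLOR_BGR2GRAY),(5,5),0).astype(np.float32)
    th=np.arange(-1.6,1.6,.01); rr=np.arange(r0,r1)
    mx=(cx+rr[None]*np.sin(th[:,None])).astype(np.float32); my=(cy-rr[None]*np.cos(th[:,None])).astype(np.float32)
    v=cv2.remap(g,mx,my,cv2.INTER_LINEAR).mean(1); base=np.median(v); w=np.clip(base-v-.5*(base-v.min()),0,None)
    k=abs(th-th[v.argmin()])<.25
    return th[v.argmin()],(w*th)[k].sum()/w[k].sum(),base-v.min()
for cx,cy in((173,158),(176,158),(173,161),(176,161)): print((cx,cy),'needle',np.round(dark(img,cx,cy,25,70),3),'tick',np.round(dark(img,cx,cy,84,98),3))
E
python3 g.py; cp gauge.png pics/g2.png
```

```text
[-0.68  -1.922 -0.044] [ 9.63 -3.27 -0.34] 0.01309457873229973 36.028404235839844 [-0.77  0.64  0.83  1.81 -0.58  0.94 -0.96]
centre [0.5271 0.0525 0.0663]
(173, 158) needle [2.0000e-02 1.6000e-02 5.9261e+01] tick [-2.000e-02 -2.700e-02  6.531e+01]
(176, 158) needle [-4.0000e-02 -4.6000e-02  5.8866e+01] tick [-6.0000e-02 -6.0000e-02  6.4637e+01]
(173, 161) needle [2.0000e-02 1.5000e-02 5.8219e+01] tick [-2.0000e-02 -2.6000e-02  6.6929e+01]
(176, 161) needle [-4.0000e-02 -4.7000e-02  5.8322e+01] tick [-5.000e-02 -6.000e-02  6.665e+01]
```

View pics/g2.png

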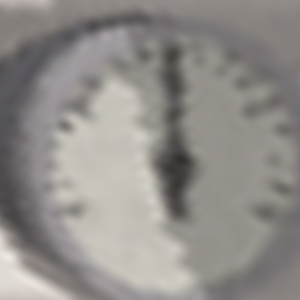

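Request:
{"fn": "servo_tool", "kwargs": {"commands": [0,0,0,0,0,0,0,0,0,0,0,0,0,0,0,0,0,0,0,0,0,0,0,0,0,0,0,0,0,0,0,0,-1,0,0,0,0,0,-3,0,0,0,0,0,-3,0,0,0,0,0,-3,0,0,0,0,0,-2,0,0,0], "jaw": 1}}

```text
time_s: 13.45
eef_pos: [0.602, 0.0712, 0.1887]
eef_rot: [-0.0, 0.989, 0.149, 0.001]
wrist_force: [-0.2, -0.5, -0.5]
width: 0.0854
finger_force: 0.0
```

```bash
cat >> g.py <<'E'
g=cv2.GaussianBlur(cv2.cvtColor(img,cv2.COLOR_BGR2GRAY),(3,3),0).astype(float)
def cen(r):
    x=np.arange(155,196); v=g[r,155:196]; w=np.clip(np.median(v)-25-v,0,None); return (w*x).sum()/max(w.sum(),1e-9) if w.sum()>20 else np.nan
for a,b in((45,62),(66,90),(95,145),(150,172),(178,212)):
    c_=[cen(r) for r in range(a,b)]; print((a,b),np.round(np.nanmean(c_),1))
P=np.array([(r,cen(r)) for r in list(range(95,148))+list(range(176,210))]);P=P[~np.isnan(P[:,1])]
print('needle line tilt (cw +)',-np.polyfit(P[:,0],P[:,1],1)[0])
# scene knob bar & tool
t,d=capture('top'); np.save('top.npy',d); cv2.imwrite('top.png',t)
E
python3 g.py
```

```text
[-0.02  -0.048 -0.012] [ 1.12 -0.81  2.01] 0.08548533848802664 0.0 [-0.84  0.51  0.94  1.69 -0.45  1.16 -1.06]
centre [0.5272 0.0532 0.0667]
(173, 158) needle [ 0.07   0.071 56.452] tick [1.0000e-02 6.0000e-03 5.9403e+01]
(176, 158) needle [0.0000e+00 1.0000e-02 5.6615e+01] tick [-2.0000e-02 -2.7000e-02  5.8797e+01]
(173, 161) needle [ 0.07   0.071 55.102] tick [1.0000e-02 5.0000e-03 6.0272e+01]
(176, 161) needle [0.0000e+00 9.0000e-03 5.5426e+01] tick [-2.0000e-02 -2.8000e-02  5.9913e+01]
(45, 62) 174.6
(66, 90) 174.9
(95, 145) 176.6
(150, 172) nan
(178, 212) 178.0
needle line tilt (cw +) -0.015299161692452337g.py:30: RuntimeWarning: Mean of empty slice
  c_=[cen(r) for r in range(a,b)]; print((a,b),np.round(np.nanmean(c_),1))
```

```bash
python3 - <<'E'
from h import *
from cell import *
vv,uu=np.mgrid[0:420,0:560]
for n in('scene','top'):
    W=px2w(n,uu,vv,np.load(n+'.npy')); P=W[(W[...,2]>.12)&(W[...,2]<.6)&(W[...,1]<-.15)&(W[...,0]>.5)]
    d=np.hypot(P[:,0]-.626,P[:,1]+.134)
    for lo in np.arange(.12,.5,.05):
        k=(P[:,2]>lo)&(P[:,2]<lo+.05)
        if k.sum(): i=np.where(k)[0][d[k].argmin()]; print(n,round(lo,2),k.sum(),'near',np.round(P[i],3),round(d[i],3),np.round(P[k].mean(0),3))
E
```

```text
scene 0.12 2431 near [ 0.743 -0.27   0.132] 0.18 [ 1.425 -0.717  0.144]
scene 0.17 1716 near [ 0.747 -0.27   0.173] 0.182 [ 1.424 -0.536  0.193]
scene 0.22 1858 near [ 0.699 -0.226  0.269] 0.117 [ 0.993 -0.282  0.254]
scene 0.27 352 near [ 0.743 -0.256  0.309] 0.169 [ 0.901 -0.256  0.297]
scene 0.32 1 near [ 0.755 -0.276  0.321] 0.192 [ 0.755 -0.276  0.321]
top 0.12 328 near [ 0.751 -0.264  0.126] 0.181 [ 0.723 -0.346  0.133]
top 0.17 141 near [ 0.749 -0.267  0.173] 0.181 [ 0.755 -0.268  0.192]
top 0.22 4163 near [ 0.702 -0.224  0.257] 0.118 [ 0.754 -0.273  0.263]
top 0.27 989 near [ 0.7   -0.232  0.27 ] 0.123 [ 0.755 -0.273  0.307]
top 0.32 31 near [ 0.755 -0.265  0.32 ] 0.184 [ 0.759 -0.277  0.32 ]
```

Request:
{"fn": "servo_tool", "kwargs": {"commands": [-0.9,5.1,0,0,0,0,-0.9,5.1,0,0,0,0,-1.0,5.1,0,0,0,0,0,0,0,0,0,-0.18,0,0,0,0,0,-0.18,0,0,0,0,0,-0.18,0,0,0,0,0,-0.18,0,0,0,0,0,-0.18,0,0,0,0,0,-0.18,0,0,0,0,0,-0.18]}}

```text
time_s: 14.8
eef_pos: [0.6193, -0.0828, 0.1855]
eef_rot: [-0.001, 0.709, 0.705, -0.001]
wrist_force: [-0.8, 0.1, -0.0]
width: 0.0854
finger_force: 0.0
```

Request:
{"fn": "servo_tool", "kwargs": {"commands": [-2.6,0.3,0,0,0,0,-2.5,0.4,0,0,0,0,0,0,0,0,0,-0.055,0,0,1,0,0,0,0,0,2,0,0,0,0,0,1.5,0,0,0,0,0,0,0,0,0,0,0,0,0,0,0,0,0,0,0,0,0,0,0,0,0,0,0]}}

```text
time_s: 16.05
eef_pos: [0.6267, -0.1342, 0.1423]
eef_rot: [0.0, 0.691, 0.722, 0.0]
wrist_force: [-0.7, 0.3, -0.7]
width: 0.0856
finger_force: 0.0
```

```bash
python3 - <<'E'
from h import *
s,e=capture('scene'); st=read_state(); print(st['eef_pos'],st['eef_rot'],np.round(st['joint_pos'],2))
vv,uu=np.mgrid[0:420,0:560]; W=px2w('scene',uu,vv,e)
g=np.clip(s.astype(float)**.6*9,0,255).astype(np.uint8)
cv2.imwrite('pics/c5.png',cv2.resize(g[90:215,260:400],(672,600),interpolation=cv2.INTER_NEAREST))
P=W[(W[...,2]>.16)&(W[...,2]<.235)&(abs(W[...,0]-.626)<.09)&(abs(W[...,1]+.134)<.05)]
for lo in np.arange(.16,.235,.01):
    k=(P[:,2]>lo)&(P[:,2]<lo+.01); print(round(lo,2),k.sum(),end=' ')
    for q in (P[k&(P[:,0]<.626)],P[k&(P[:,0]>.626)]):
        if len(q): print(np.round(q.min(0),3)[:2],np.round(q.max(0),3)[:2],np.round(np.median(q,0),3)[:2],end=' | ')
    print()
E
```

```text
[ 0.62666623 -0.13417958  0.14214215] [2.76502875e-04 6.91378464e-01 7.22492672e-01 2.87370661e-04] [-0.26  0.53  0.57  1.64 -0.32  1.06  0.45]
0.16 0 
0.17 0 
0.18 0 
0.19 38 [ 0.572 -0.143] [ 0.581 -0.125] [ 0.577 -0.131] | [ 0.667 -0.145] [ 0.677 -0.123] [ 0.67 -0.13] | 
0.2 81 [ 0.569 -0.144] [ 0.582 -0.124] [ 0.573 -0.131] | [ 0.666 -0.143] [ 0.683 -0.12 ] [ 0.67  -0.131] | 
0.21 86 [ 0.568 -0.142] [ 0.584 -0.125] [ 0.573 -0.13 ] | [ 0.665 -0.145] [ 0.682 -0.121] [ 0.669 -0.128] | 
0.22 85 [ 0.568 -0.144] [ 0.583 -0.125] [ 0.572 -0.13 ] | [ 0.668 -0.145] [ 0.681 -0.12 ] [ 0.67  -0.131] | 
0.23 24 [ 0.567 -0.132] [ 0.579 -0.124] [ 0.573 -0.13 ] | [ 0.668 -0.145] [ 0.677 -0.12 ] [ 0.671 -0.128] |
```

View pics/c5.png

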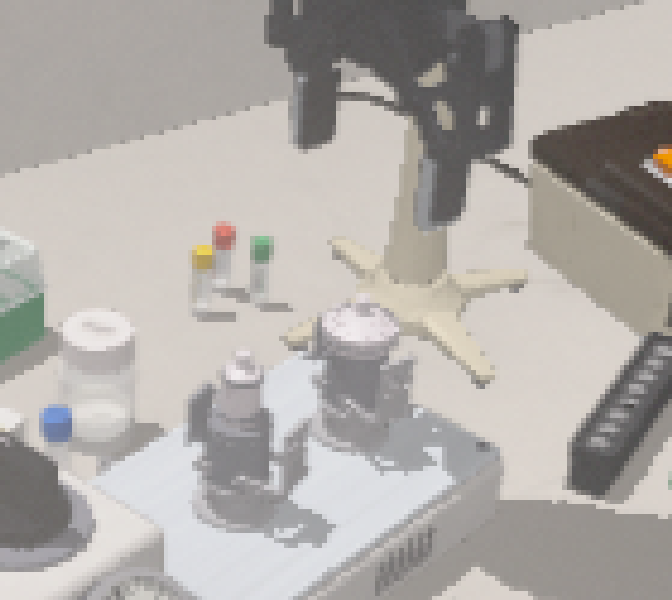

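The open fingers hang centred over the disc filter (pads at crop (315,110) and (440,190), disc at (360,330)). The gripper measures within 1–2 mm of the filter axis. Descend and squeeze.

Request:
{"fn": "servo_tool", "kwargs": {"commands": [0,0,1.2,0,0,0,0,0,1.5,0,0,0,0,0,1.5,0,0,0,0,0,1.5,0,0,0,0,0,1.5,0,0,0,0,0,1.5,0,0,0,0,0,1,0,0,0,0,0,0.3,0,0,0,0,0,0,0,0,0,0,0,0,0,0,0]}}

```text
time_s: 17.35
eef_pos: [0.6268, -0.1343, 0.0423]
eef_rot: [0.0, 0.691, 0.722, 0.0]
wrist_force: [-0.4, -0.8, 0.2]
width: 0.0855
finger_force: 0.0
```

Request:
{"fn": "servo_tool", "kwargs": {"commands": [0,0,0,0,0,0,0,0,0,0,0,0,0,0,0,0,0,0,0,0,0,0,0,0,0,0,0,0,0,0,0,0,0,0,0,0,0,0,0,0,0,0,0,0,0,0,0,0,0,0,0,0,0,0,0,0,0,0,0,0], "jaw": 0, "force": 28}}

```text
time_s: 18.6
eef_pos: [0.6275, -0.1343, 0.0429]
eef_rot: [0.001, 0.691, 0.723, 0.001]
wrist_force: [-0.9, 0.7, 5.6]
width: 0.0469
finger_force: 30.1
```

```bash
python3 - <<'E'
from h import *
st=read_state(); print({k:np.round(v,3) for k,v in st.items()})
E
```

```text
{'time_s': np.float64(18.6), 'joint_pos': array([-0.216,  0.639,  0.513,  1.721, -0.389,  0.882,  0.507]), 'joint_velocities': array([-0.   , -0.001, -0.   , -0.001,  0.   ,  0.   , -0.001]), 'joint_efforts': array([ 1.1000e-01, -6.0481e+01,  9.9550e+00, -2.1994e+01, -9.0000e-03,
       -2.3400e-01,  5.0000e-03]), 'eef_pos': array([ 0.627, -0.134,  0.043]), 'eef_rot': array([0.001, 0.691, 0.723, 0.001]), 'wrist_force': array([-0.894,  0.673,  5.598]), 'moment': array([ 0.072,  0.165, -0.039]), 'finger_force': np.float64(30.132), 'width': np.float64(0.047)}
```

The opening is 47 mm, so the latch is fully in, and side forces are near zero. Lift gently.

Request:
{"fn": "servo_tool", "kwargs": {"commands": [0,0,-0.2,0,0,0,0,0,-0.3,0,0,0,0,0,-0.5,0,0,0,0,0,-0.5,0,0,0,0,0,-0.5,0,0,0,0,0,-0.5,0,0,0,0,0,-0.5,0,0,0,0,0,-0.5,0,0,0,0,0,-0.5,0,0,0,0,0,-0.5,0,0,0]}}

```text
time_s: 19.85
eef_pos: [0.6264, -0.1342, 0.087]
eef_rot: [-0.0, 0.691, 0.722, 0.0]
wrist_force: [0.1, 1.0, -0.9]
width: 0.047
finger_force: 29.1
```

Request:
{"fn": "servo_tool", "kwargs": {"commands": [0,0,-0.8,0,0,0,0,0,-1,0,0,0,0,0,-1,0,0,0,0,0,-1,0,0,0,0,0,-0.9,0,0,0,0,0,-0.5,0,0,0,0,0,-0.3,0,0,0,0,0,0,0,0,0,0,0,0,0,0,0,0,0,0,0,0,0]}}

```text
time_s: 21.1
eef_pos: [0.6262, -0.1341, 0.1414]
eef_rot: [-0.0, 0.691, 0.722, -0.0]
wrist_force: [-0.7, -0.1, -0.0]
width: 0.0468
finger_force: 29.1
```

```bash
python3 g.py 2>/dev/null | tail -9; python3 - <<'E'
from h import *
s=cv2.imread('scene.png'); g=np.clip(s.astype(float)**.6*9,0,255).astype(np.uint8)
cv2.imwrite('pics/c6.png',np.hstack([cv2.resize(g[90:240,250:390],(500,536),interpolation=cv2.INTER_CUBIC),cv2.copyMakeBorder(cv2.imread('gauge.png'),0,236,0,0,0)]))
e=np.load('scene.npy');vv,uu=np.mgrid[0:420,0:560]; W=px2w('scene',uu,vv,e)
k=(np.hypot(W[...,0]-.626,W[...,1]+.134)<.03)&(W[...,2]>.06)&(W[...,2]<.24)
print(np.histogram(W[k][:,2],np.arange(.06,.25,.01)))
E
```

```text
(176, 158) needle [-5.0000e-02 -4.9000e-02  8.2025e+01] tick [-7.000e-02 -6.600e-02  8.996e+01]
(173, 161) needle [2.0000e-02 1.3000e-02 8.0563e+01] tick [-4.0000e-02 -3.5000e-02  9.4285e+01]
(176, 161) needle [-4.0000e-02 -4.9000e-02  8.0069e+01] tick [-7.0000e-02 -6.8000e-02  9.3769e+01]
(45, 62) 171.8
(66, 90) 170.8
(95, 145) 173.8
(150, 172) 178.7
(178, 212) 175.5
needle line tilt (cw +) -0.018899608291358994
(array([ 86,  18,  24,  37,   0,   0,   0,   0,   0,   0,   8,  81,  63,
        63,  57, 128,  50,  40]), array([0.06, 0.07, 0.08, 0.09, 0.1 , 0.11, 0.12, 0.13, 0.14, 0.15, 0.16,
       0.17, 0.18, 0.19, 0.2 , 0.21, 0.22, 0.23, 0.24]))
```

View pics/c6.png

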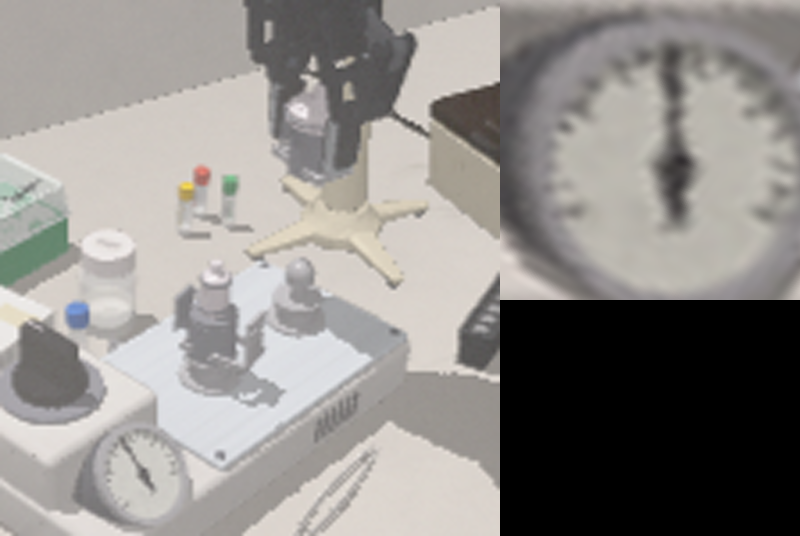

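The disc filter is upright in the gripper (crop (310,125)) with its foot about 10 cm above the bare ball nose at (300,300). The slim filter is in place at (212,320) and the needle is on the zero tick.

```bash
python3 -c "
from cell import *
print(close_job())"
```

```text
the job is handed in; nothing more can be done
None
```

The job is handed in: the gauge was brought to zero before unlatching, and the disc filter is held upright and still about 10 cm above its port, with the slim filter left in place.

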